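Tumblers from the drainer to the caddy in reverse order

ROBOT

A 6-joint arm with a two-finger parallel gripper is mounted at the origin on a cart in front of the work surface, level with it; the furniture and walls round the work are solid. World frame = base frame: x ahead of the robot, y to its left, z up, the work surface at z = 0. Lengths are in m, angles in rad, forces in N, time in s.
With the tool pointing down it reaches from about 0.3 to 0.775 m from the base axis. Payload 14.6 kg.
Tool frame: the origin (TCP) lies between the finger pads; the fingertips stand 11 mm ahead of it and the grasp point (between the pads) lies 8 mm behind it; z points along the fingers, y is the line along which they close (so a half turn about z gives the same grasp; the last joint's range is limited). The gripper opens to 85 mm and grips with 20 to 120 N. Pads are 22 mm wide; open, the fingers measure 114 mm over their backs; the gripper's body (76 mm by 85 mm) begins 54 mm behind the grasp point. The pads swing forward as they close: fully open they stand 13 mm farther back than shut.
Start: joints at [1.226, 0.3, 1.521, -0, 1.321, -0.067], TCP at [0.151, 0.529, 0.242] pointing down, gripper open.
Joint ranges: [-3.03, 3.03], [-0.79, 2.21], [0.23, 2.52], [-1.04, 4.18], [0, 3.07], [-2.55, 2.55]. Speed limits (rad/s): [2.22, 2.22, 2.57, 3.14, 3.14, 3.14].

INTERFACE

Orientations are given as a unit quaternion [x, y, z, w].
In Python, from bench import ctrl gives the robot as it stands. The module is installed in compiled form; this text tells all that it offers.
- The arm moves only by the tool servo_tool, never from a script. Its argument "rows" is one flat list of numbers, 5 for each row, row after row: the closure, from 0 (fully open) to 1 (shut), then the shift along the tool's x, y, z in mm, then the turn about the tool's z in rad. In form: [grip, x, y, z, twist, grip, x, y, z, twist, ...]. A call has 1 to 8 rows; each row is the pose to reach, as a shift and turn from the pose commanded when the call began, along the tool's axes at that moment; what a row does not reach only later rows make up. A row lasts 1/10 s, in which the tool goes at most 50 mm and 8.59 degrees, less where a joint would pass 70% of its speed; a pose out of reach is approached as far as the arm can. A call with a gripper value outside its range is refused whole. The fingers move at their own pace and stop on an object; "squeeze" is the grip in N (left out, the last holds). Time passes only in rows, so rows that repeat a pose let the fingers close. It gives the time, the measured TCP pose, the force, the opening and the grip force at its end, in the units of the state.
- ctrl.sense(): the state, without advancing time (a new reading comes with each control period).
- ctrl.snapshot(name): name is "scene" or "side" or "wrist"; returns the picture (480x640x3 uint8, red, green, blue); there is no depth.
- ctrl.camera_model(name): a dict with "K" (3x3 intrinsics, pixels), "xyz" and "orientation" of the camera in the world; the wrist camera has in their place "tool_from_camera" (4x4, takes a point from camera to tool coordinates, whose origin is the TCP and whose axes are the flange's). Camera axes: x right, y down, z forward; pixel columns grow to the right and rows downward; lengths in m; the calibration is good to about 2 mm. A picture is of the moment at which its call begins: read the wrist's pose just before it. camera_model takes no time and is no camera call.
- ctrl.hand_in(): hands the job in; it is judged then, once.
Trained networks look in the newest picture that a camera, given by its name, has taken for a name from the list of things; names that differ only in an ending like _2 or _b are one class to them, and where a whole thing is asked for, a point or a joint stands for the part that bears it (a point fixed in the world has none). Each returns a list of dicts, best first, with "conf" (0 to 1); they miss things now and then, are a little off and sometimes report something else, mostly with a low value. They report only what shows in the picture. A call takes as long as a camera call.
- ctrl.look_for(camera, target): "rect" ([centre column, centre row, width, height] in pixels, round what is visible of it).
- ctrl.outline_of(camera, target): "region" (480x640 bool, what is visible of it) and "rect" ([centre column, centre row, width, height] in pixels, round what is visible of it).
- ctrl.place_of(camera, target): "uv" ([column, row] in pixels: a listed point, or the origin of a listed thing).
The state is a dict: "clock": time; "q": joint angles; "dq": joint speeds; "effort": joint torques, N m; "tool_pos": TCP position; "ee_rot": TCP orientation; "force": force on the tool from outside, world axes, zero at the start; "torque": the same for the moment, N m; "gripper_width": opening from 0.0 (shut) to 1.0 (fully open); "grasp_force": force on a finger pad.
Only numpy, scipy, OpenCV 4.12 (cv2) and the standard library are available. Lean on these libraries where they do the work, as an engineer would, in place of code of your own. Each camera call takes 0.05 s, during which the arm holds its last target. There are 200 camera calls.

TASK

Move the red, green and blue tumblers from the steel drainer into the three compartments of the bamboo caddy, one upright in each, in reverse order: the one nearest you on the drainer goes into the farthest compartment and the farthest into the nearest. Nest the slim yellow tumbler upright inside the one that stands in the caddy's middle compartment, right down to its floor. Knock nothing over and leave the tin where it is.

Things in the scene. Friction and masses are not known exactly. Their poses are not given: they have to be found in the camera images.
- drainer: fixed stainless drainer, 250 x 90 mm, base 4 mm thick, with a 4 mm wire rail round it that reaches 24 mm high. Origin at the centre of its underside on the worktop; x runs along the row, away from the robot within about 15 degrees; z up. The three grey discs lie on the base in a row at x = -80, 0 and +80 mm (tops 8 mm above the worktop). It stands to the left or the right of the sink, the caddy on the other side.
- caddy: fixed bamboo caddy, 234 x 82 mm and 26 mm high, open on top. Origin at the centre of its underside on the worktop; x runs along the row, away from the robot within about 15 degrees; z up. Three compartments, 70 x 70 mm inside, centred at x = -76 (nearest), 0 and +76 mm (farthest), y = 0; their floor is 6 mm above the worktop, walls 6 mm thick.
- mat_red: flat grey disc, 56 mm across and 4 mm thick, fixed on the drainer's base; this is the one on which the red tumbler stands at the start, and it stays there, so it shows that tumbler's old place. Origin at the centre of its underside. The three discs look alike.
- mat_green: flat grey disc, 56 mm across and 4 mm thick, fixed on the drainer's base; this is the one on which the green tumbler stands at the start, and it stays there, so it shows that tumbler's old place. Origin at the centre of its underside. The three discs look alike.
- mat_blue: flat grey disc, 56 mm across and 4 mm thick, fixed on the drainer's base; this is the one on which the blue tumbler stands at the start, and it stays there, so it shows that tumbler's old place. Origin at the centre of its underside. The three discs look alike.
- red_center (a point): red plastic tumbler, open at the top, round and tapered: 85 mm tall, outside diameter 44 mm at the foot and 56 mm at the rim, wall 2.5 mm, inner floor 5 mm above the foot (inside diameter there about 39 mm, at the rim 51 mm); about 70 g. The point is on its axis half-way up, 42.5 mm above the foot; z points up to the rim. At the start it stands upright on one of the drainer's three grey discs.
- green_center (a point): green plastic tumbler, open at the top, round and tapered: 85 mm tall, outside diameter 44 mm at the foot and 56 mm at the rim, wall 2.5 mm, inner floor 5 mm above the foot (inside diameter there about 39 mm, at the rim 51 mm); about 70 g. The point is on its axis half-way up, 42.5 mm above the foot; z points up to the rim. At the start it stands upright on one of the drainer's three grey discs.
- blue_center (a point): blue plastic tumbler, open at the top, round and tapered: 85 mm tall, outside diameter 44 mm at the foot and 56 mm at the rim, wall 2.5 mm, inner floor 5 mm above the foot (inside diameter there about 39 mm, at the rim 51 mm); about 70 g. The point is on its axis half-way up, 42.5 mm above the foot; z points up to the rim. At the start it stands upright on one of the drainer's three grey discs.
- yellow_center (a point): slim yellow plastic tumbler, open at the top, round and tapered: 120 mm tall, outside diameter 34 mm at the foot and 44 mm at the rim; about 70 g. The point is on its axis half-way up, 60 mm above the foot; z points up to the rim. At the start it stands upright on the worktop in front of the sink. Nested fully home in a coloured tumbler, its foot is 5 mm above that tumbler's foot and its rim 40 mm above that tumbler's rim.
- tin: food tin with a teal label, 58 mm across and 72 mm tall, standing on the worktop in front of the sink, 100 to 170 mm to the left or right of the yellow tumbler (centre to centre); a bystander. Origin at the centre of its underside.

How it is judged:
At the end, for the whole second after the job is handed in: Red, green, blue stand on the caddy floor in reverse order, within 14 mm of their compartment centres along the row (15 across), 6 mm in height, 0.1 rad of upright; yellow nested in the middle one within 8 mm of its axis, 6 mm of fully home, 0.12 rad of upright; all released and at rest (((x of mat_red in the frame of drainer between -0.11 and -0.05 m and x of red_center in the frame of caddy between 0.062 and 0.09 m) or (x of mat_red in the frame of drainer between -0.03 and 0.03 m and x of red_center in the frame of caddy between -0.014 and 0.014 m) or (x of mat_red in the frame of drainer between 0.05 and 0.11 m and x of red_center in the frame of caddy between -0.09 and -0.062 m)) and y of red_center in the frame of caddy between -0.015 and 0.015 m and z of red_center in the frame of caddy between 0.0425 and 0.0545 m and angle between each of red_center, green_center, blue_center's own z axis and vertical below 0.1 rad and ((x of mat_green in the frame of drainer between -0.11 and -0.05 m and x of green_center in the frame of caddy between 0.062 and 0.09 m) or (x of mat_green in the frame of drainer between -0.03 and 0.03 m and x of green_center in the frame of caddy between -0.014 and 0.014 m) or (x of mat_green in the frame of drainer between 0.05 and 0.11 m and x of green_center in the frame of caddy between -0.09 and -0.062 m)) and y of green_center in the frame of caddy between -0.015 and 0.015 m and z of green_center in the frame of caddy between 0.0425 and 0.0545 m and ((x of mat_blue in the frame of drainer between -0.11 and -0.05 m and x of blue_center in the frame of caddy between 0.062 and 0.09 m) or (x of mat_blue in the frame of drainer between -0.03 and 0.03 m and x of blue_center in the frame of caddy between -0.014 and 0.014 m) or (x of mat_blue in the frame of drainer between 0.05 and 0.11 m and x of blue_center in the frame of caddy between -0.09 and -0.062 m)) and y of blue_center in the frame of caddy between -0.015 and 0.015 m and z of blue_center in the frame of caddy between 0.0425 and 0.0545 m and ((x of red_center in the frame of caddy between -0.014 and 0.014 m and horizontal distance between yellow_center and red_center below 0.008 m) or (x of green_center in the frame of caddy between -0.014 and 0.014 m and horizontal distance between yellow_center and green_center below 0.008 m) or (x of blue_center in the frame of caddy between -0.014 and 0.014 m and horizontal distance between yellow_center and blue_center below 0.008 m)) and z of yellow_center in the frame of caddy between 0.065 and 0.077 m and angle between yellow_center's own z axis and vertical below 0.12 rad and linear speed of each of tumbler_red, tumbler_green, tumbler_blue, tumbler_yellow below 0.02 m/s); the robot touches nothing.
It fails at once if a tumbler is tipped over (more than 0.7 rad) (angle between any of red_center, green_center, blue_center, yellow_center's own z axis and vertical above 0.7 rad).
It fails at once if the tin is shoved more than 30 mm (distance of tin from where it was at the start of the episode above 0.03 m).
It also fails if it takes over 144 s, if anything falls off the work surface, if the arm or the gripper's body presses on something with over 40 N, if the wrist force passes 120 N, or if a joint passes its speed limit or range.

## Working session

There is one attempt and no reset: what is moved stays moved. The work goes in short steps, Python scripts to look and compute and a tool call to move; the robot and the scene stay as the last step left them, time stands still between calls to the robot, and variables do not carry over. Pictures are saved under pics/ and viewed, at most 14 in all, crops included, and the job is handed in when it is done.

Besides the shell and the picture viewer there is one more tool, called after "Call:" by a JSON object that holds its "name" and its "arguments", one argument or row to a line. servo_tool: Moves the arm, as the interface text tells. Its arguments: {"type":"object","properties":{"rows":{"type":"array","items":{"type":"number"}},"squeeze":{"type":"number"}},"required":["rows"]}

```bash
mkdir -p pics; cat > h.py <<'E'
import numpy as np, cv2
from scipy.spatial.transform import Rotation as R
from bench import ctrl
def cam(n):
    m=ctrl.camera_model(n); K=np.array(m["K"])
    if n=="wrist":
        s=ctrl.sense(); T=np.eye(4); T[:3,:3]=R.from_quat(s["ee_rot"]).as_matrix(); T[:3,3]=s["tool_pos"]
        T=T@np.array(m["tool_from_camera"]); return K,T[:3,:3],T[:3,3]
    return K,R.from_quat(m["orientation"]).as_matrix(),np.array(m["xyz"])
def ray(c,uv):
    K,Rm,t=c; d=Rm@np.linalg.solve(K,[uv[0],uv[1],1.]); return t,d
def atz(c,uv,z):
    t,d=ray(c,uv); return t+d*(z-t[2])/d[2]
def proj(c,p):
    K,Rm,t=c; q=K@(Rm.T@(np.array(p)-t)); return q[:2]/q[2]
def tri(cs,uvs):
    A=np.zeros((3,3));b=np.zeros(3)
    for c,u in zip(cs,uvs):
        t,d=ray(c,u); d/=np.linalg.norm(d); P=np.eye(3)-np.outer(d,d); A+=P;b+=P@t
    return np.linalg.solve(A,b)
def snap(n,f=None):
    im=ctrl.snapshot(n)
    if f: cv2.imwrite("pics/"+f,im[:,:,::-1])
    return im
def tool(p):
    s=ctrl.sense(); return R.from_quat(s["ee_rot"]).as_matrix().T@(np.array(p)-s["tool_pos"])*1000
E
python3 - <<'E'
from h import *
np.set_printoptions(precision=4,suppress=True)
s=ctrl.sense(); print(s["tool_pos"],R.from_quat(s["ee_rot"]).as_matrix(),s["clock"])
C={}
for n in("scene","side"):
    snap(n,n+"0.png"); C[n]=cam(n); print(n,C[n][2])
Z=dict(red_center=.0505,green_center=.0505,blue_center=.0505,yellow_center=.06,tin=0,caddy=0,drainer=0)
for t,z in Z.items():
    uv={}
    for n in C:
        r=ctrl.place_of(n,t)
        if r: uv[n]=r[0]["uv"]; print(t,n,r[0]["conf"],np.array(uv[n]),atz(C[n],uv[n],z))
    if len(uv)==2: print("   tri",tri([C[n] for n in uv],list(uv.values())))
print(ctrl.camera_model("wrist")["tool_from_camera"])
E
```

```text
[0.1508 0.5287 0.2417] [[-0.9616  0.2743 -0.0004]
 [ 0.2743  0.9616 -0.0011]
 [ 0.0001 -0.0012 -1.    ]] 0.0
scene [-0.3301 -0.8229  0.6569]
side [0.4078 0.9398 0.511 ]
red_center scene 0.87 [428.9 313.8] [ 0.5039 -0.3276  0.0505]
red_center side 0.38 [321.7 223.7] [ 0.4991 -0.1897  0.0505]
   tri [ 0.5201 -0.3067  0.0173]
green_center scene 0.75 [450.2 298.3] [ 0.5795 -0.3245  0.0505]
green_center side 0.75 [293.9 206.5] [ 0.5859 -0.3129  0.0505]
   tri [ 0.5866 -0.3211  0.0468]
blue_center scene 0.64 [404.7 328.9] [ 0.4318 -0.3261  0.0505]
blue_center side 0.57 [279.  366.3] [0.5202 0.3727 0.0505]
   tri [ 0.6717 -0.0951 -0.2477]
yellow_center scene 0.71 [260.7 251.9] [0.4304 0.055  0.06  ]
yellow_center side 0.72 [343.1 263.6] [0.4366 0.0496 0.06  ]
   tri [0.4341 0.0556 0.0608]
tin scene 0.98 [301.9 294.8] [ 0.4407 -0.0611  0.    ]
tin side 0.6 [294.3 221.5] [ 0.5884 -0.3269  0.    ]
   tri [ 0.4986 -0.0709  0.048 ]
caddy scene 0.89 [224.8 230.2] [0.5198 0.2944 0.    ]
caddy side 0.88 [279.  366.7] [0.5324 0.3115 0.    ]
   tri [ 0.5315  0.3064 -0.0061]
drainer scene 0.81 [423.8 337.8] [ 0.4975 -0.3272  0.    ]
drainer side 0.67 [322.7 221.5] [ 0.5076 -0.3302  0.    ]
   tri [ 0.5047 -0.3254 -0.001 ]
[[ 0.0013 -0.9607 -0.2777  0.0713]
 [ 1.      0.0013  0.      0.0007]
 [ 0.0004 -0.2777  0.9607 -0.1321]
 [ 0.      0.      0.      1.    ]]
```

View pics/scene0.png

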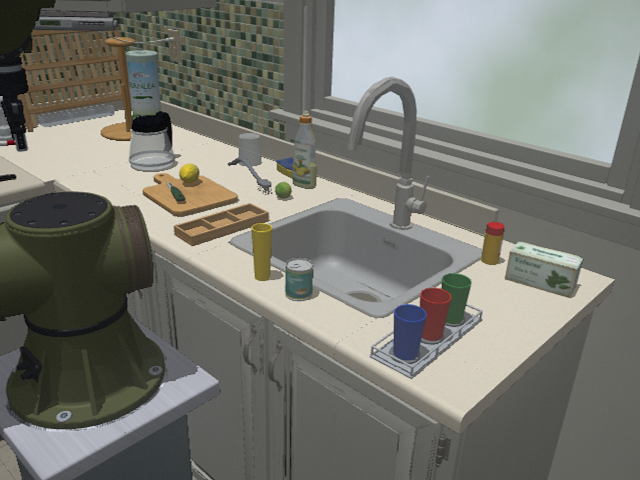

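View pics/side0.png

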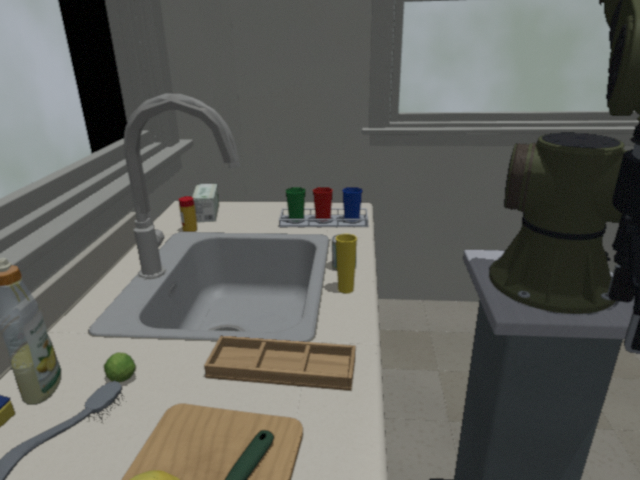

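The scene picture shows blue nearest at (408,332), red in the middle at (434,314) and green farthest at (455,298), all on the drainer at right. The caddy is at left (222,223), yellow at (262,252) and the tin at (300,279). The side picture agrees, so blue goes to the far compartment, red to the middle and green to the near one. Next is a wrist view of the caddy.

Call:
{"name": "servo_tool", "arguments": {
  "rows": [0,-400,-135,0,-0.277,0,-400,-135,0,-0.277,0,-400,-135,0,-0.277,0,-400,-135,0,-0.277,0,-400,-135,0,-0.277,0,-400,-135,0,-0.277,0,-400,-135,0,-0.277,0,-400,-135,0,-0.277]
}}

```text
clock: 1.6
tool_pos: [0.476, 0.3044, 0.2425]
ee_rot: [0.0, 1.0, 0.0, 0.0]
force: [0.3, 1.7, 0.5]
gripper_width: 1.0
grasp_force: 0.0
```

Call:
{"name": "servo_tool", "arguments": {
  "rows": [0,0,0,0,0,0,0,0,0,0,0,0,0,0,0]
}}

```text
clock: 1.9
tool_pos: [0.4739, 0.3065, 0.2423]
ee_rot: [0.0, 1.0, 0.0, -0.0]
force: [0.2, 0.3, 0.2]
gripper_width: 0.997
grasp_force: 0.0
```

```bash
python3 - <<'E'
from h import *
np.set_printoptions(precision=4,suppress=True)
s=ctrl.sense(); print(s["tool_pos"],R.from_quat(s["ee_rot"]).as_matrix(),s["clock"])
c=cam("wrist"); snap("wrist","w1.png")
r=ctrl.place_of("wrist","caddy"); print(r[0]["conf"],r[0]["uv"],atz(c,r[0]["uv"],0))
r=ctrl.outline_of("wrist","caddy")[0]; m=r["region"].astype(np.uint8); print(r["rect"])
cnt=max(cv2.findContours(m,0,2)[0],key=cv2.contourArea)[:,0]
P=np.array([atz(c,u,.026)[:2] for u in cnt.astype(float)],np.float32)
print(cv2.minAreaRect(P))
E
```

```text
[0.4739 0.3065 0.2423] [[-1.      0.0001 -0.0002]
 [ 0.0001  1.      0.0001]
 [ 0.0002  0.0001 -1.    ]] 1.9
0.87 [334.5, 257.0] [0.5282 0.3199 0.    ]
[336.5, 254.8, 104.2, 240.3]
((0.5268251299858093, 0.3161543011665344), (0.08311588317155838, 0.23516489565372467), 86.69293212890625)
```

View pics/w1.png

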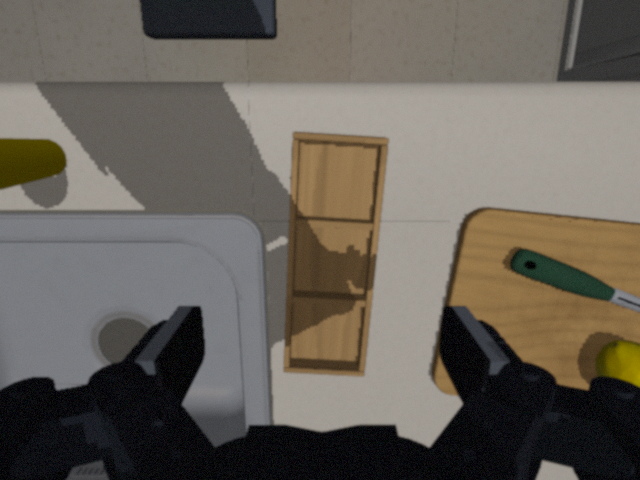

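The caddy fits well: it measures 83 x 235 mm, centred at (0.527, 0.316) with yaw about -3.3°. It spans (284..387, 132..376) in the wrist picture. Next I go to the drainer by an inner path.

Call:
{"name": "servo_tool", "arguments": {
  "rows": [0,70,-330,0,0,0,70,-330,0,0,0,70,-330,0,0,0,70,-330,0,0,0,70,-330,0,0,0,70,-330,0,0,0,70,-330,0,0,0,70,-330,0,0]
}}

```text
clock: 2.85
tool_pos: [0.4034, -0.0265, 0.2427]
ee_rot: [0.002, 1.0, -0.0, 0.0]
force: [-0.6, 0.2, -0.3]
gripper_width: 1.004
grasp_force: 0.0
```

Call:
{"name": "servo_tool", "arguments": {
  "rows": [0,-50,-305,0,0,0,-50,-305,0,0,0,-50,-305,0,0,0,-50,-305,0,0,0,-50,-305,0,0,0,-50,-305,0,0,0,-50,-305,0,0,0,-50,-305,0,0]
}}

```text
clock: 3.65
tool_pos: [0.4544, -0.3291, 0.2416]
ee_rot: [0.001, 1.0, 0.0, -0.0]
force: [-0.1, -0.7, -0.2]
gripper_width: 1.003
grasp_force: 0.0
```

Call:
{"name": "servo_tool", "arguments": {
  "rows": [0,0,0,0,0,0,0,0,0,0,0,0,0,0,0]
}}

```text
clock: 3.95
tool_pos: [0.4543, -0.3278, 0.2427]
ee_rot: [-0.0, 1.0, -0.0, 0.0]
force: [-0.5, -0.1, 0.3]
gripper_width: 1.002
grasp_force: 0.0
```

```bash
python3 - <<'E'
from h import *
np.set_printoptions(precision=4,suppress=True)
s=ctrl.sense(); print(s["tool_pos"],s["ee_rot"],s["clock"],s["q"])
c=cam("wrist"); snap("wrist","w2.png")
for t in("red","green","blue"):
    r=ctrl.place_of("wrist",t+"_center"); print(t,[(x["conf"],x["uv"],atz(c,x["uv"],.0505)) for x in r[:1]])
for t,z in(("mat_red",.004),("drainer",0)):
    r=ctrl.place_of("wrist",t); print(t,[(x["conf"],x["uv"],atz(c,x["uv"],z)) for x in r[:3]])
E
```

```text
[ 0.4543 -0.3278  0.2427] [-0.0004  1.     -0.0001  0.0002] 3.95 [-0.6905  0.3221  1.491   0.0001  1.328  -2.262 ]
red [(0.85, [317.3, 275.7], array([ 0.5091, -0.3308,  0.0505]))]
green [(0.79, [320.0, 354.6], array([ 0.5869, -0.3284,  0.0505]))]
blue [(0.56, [317.0, 179.2], array([ 0.4256, -0.331 ,  0.0505]))]
mat_red []
drainer []
```

View pics/w2.png

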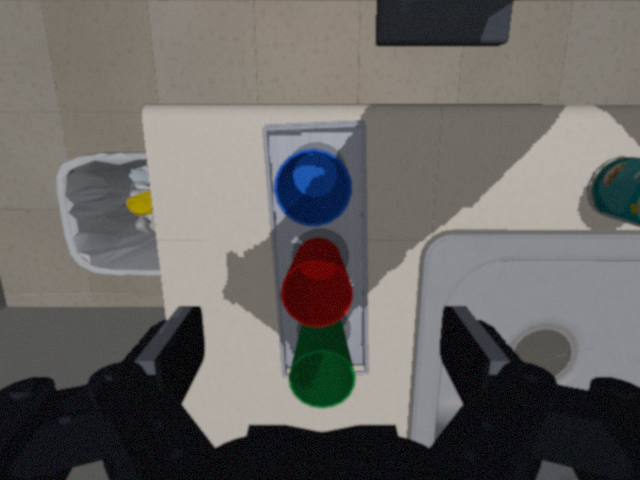

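The wrist picture shows the three rims in a row: blue (314,187), red (317,292), green (322,378). Spacing comes to about 80 mm, as given. I'll grasp blue at (0.4265, -0.331).

Call:
{"name": "servo_tool", "arguments": {
  "rows": [0,28,-3,20,0,0,28,-3,70,0,0,28,-3,115,0,0,28,-3,155,0,0,28,-3,180,0,0,28,-3,188,0,0,28,-3,188,0,0,28,-3,188,0]
}}

```text
clock: 5.05
tool_pos: [0.4266, -0.3325, 0.0557]
ee_rot: [0.0, 1.0, -0.001, 0.001]
force: [0.3, 1.1, -0.1]
gripper_width: 0.999
grasp_force: 0.0
```

Call:
{"name": "servo_tool", "arguments": {
  "rows": [1,0,0,0,0,1,0,0,0,0,1,0,0,0,0,1,0,0,0,0,1,0,0,0,0,1,0,0,0,0,1,0,0,0,0,1,0,0,0,0],
  "squeeze": 30
}}

```text
clock: 5.85
tool_pos: [0.4266, -0.3325, 0.0556]
ee_rot: [0.0, 1.0, -0.001, 0.001]
force: [-0.4, 0.3, 7.2]
gripper_width: 0.633
grasp_force: 29.9
```

Call:
{"name": "servo_tool", "arguments": {
  "rows": [1,0,0,-20,0,1,0,0,-60,0,1,0,0,-105,0,1,0,0,-150,0,1,15,40,-160,0,1,25,85,-160,0,1,25,130,-160,0,1,25,175,-160,0]
}}

```text
clock: 6.65
tool_pos: [0.4005, -0.1555, 0.2149]
ee_rot: [0.001, 1.0, -0.0, 0.001]
force: [1.1, 1.6, -1.1]
gripper_width: 0.631
grasp_force: 31.9
```

Call:
{"name": "servo_tool", "arguments": {
  "rows": [1,0,45,0,0,1,0,90,0,0,1,0,135,0,0,1,-15,180,0,0,1,-35,225,0,0,1,-60,265,0,0,1,-85,305,0,0,1,-105,345,0,0]
}}

```text
clock: 7.45
tool_pos: [0.5072, 0.1899, 0.2146]
ee_rot: [0.0, 1.0, 0.0, 0.0]
force: [0.0, -1.3, 0.3]
gripper_width: 0.636
grasp_force: 31.9
```

Call:
{"name": "servo_tool", "arguments": {
  "rows": [1,-40,50,0,0,1,-75,80,0,0,1,-95,110,0,0,1,-97,122,0,0,1,-97,124,0,0,1,-97,124,0,0]
}}

```text
clock: 8.05
tool_pos: [0.603, 0.3114, 0.2145]
ee_rot: [0.0, 1.0, -0.0, -0.0]
force: [-0.4, -1.0, -0.5]
gripper_width: 0.633
grasp_force: 31.9
```

```bash
python3 - <<'E'
from h import *
np.set_printoptions(precision=4,suppress=True)
s=ctrl.sense(); print(s["tool_pos"],s["ee_rot"],s["clock"],s["gripper_width"])
print("far mid near",tool([.603,.3118,0]),tool([.527,.316,0]),tool([.451,.3205,0]))
c=cam("wrist"); snap("wrist","w3.png")
r=ctrl.place_of("wrist","blue_center")[0]; print(r["conf"],r["uv"]); 
for n in("scene","side"): snap(n); 
cs=[cam(n) for n in("scene","side")]; rr=[ctrl.place_of(n,"blue_center") for n in("scene","side")]
print([x[0]["conf"] for x in rr], tri(cs,[x[0]["uv"] for x in rr]))
E
```

```text
[0.603  0.3114 0.2145] [ 0.0003  1.     -0.0001 -0.0001] 8.05 0.6333751286261018
far mid near [ -0.053    0.4569 214.4989] [ 75.9493   4.6147 214.508 ] [151.9518   9.0725 214.5171]
0.74 [322.9, 320.3]
[0.74, 0.58] [0.6042 0.3117 0.2125]
```

View pics/w3.png

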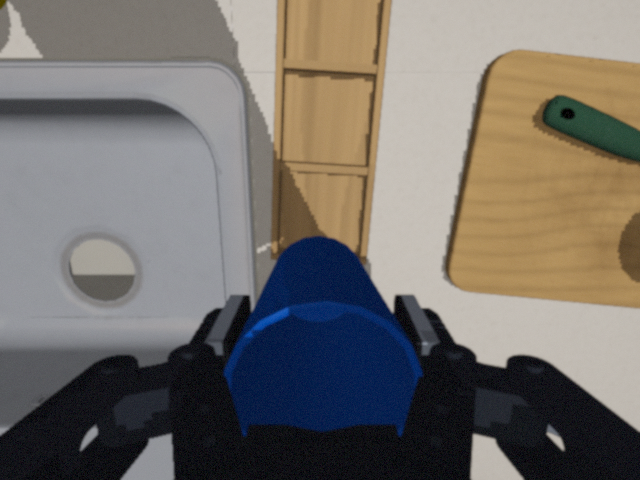

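Blue is held upright over the far compartment, with the caddy dividers at (325,67) and (322,168). Lowering it now.

Call:
{"name": "servo_tool", "arguments": {
  "rows": [1,0,0,40,0,1,0,0,85,0,1,0,0,120,0,1,0,0,145,0,1,0,0,155,0,1,0,0,159,0,1,0,0,160,0,1,0,0,160,0]
}}

```text
clock: 9.15
tool_pos: [0.6041, 0.312, 0.0558]
ee_rot: [0.0, 1.0, 0.0, 0.001]
force: [-0.4, 0.2, -0.5]
gripper_width: 0.633
grasp_force: 32.0
```

Call:
{"name": "servo_tool", "arguments": {
  "rows": [0.3,0,0,0,0,0.2,0,0,0,0,0.1,0,0,0,0,0,0,0,0,0,0,0,0,0,0,0,0,0,0,0,0,0,0,0,0]
}}

```text
clock: 9.85
tool_pos: [0.6035, 0.3118, 0.0543]
ee_rot: [0.0, 1.0, 0.0, 0.0]
force: [0.0, 0.3, 0.5]
gripper_width: 1.001
grasp_force: 0.0
```

Call:
{"name": "servo_tool", "arguments": {
  "rows": [0,0,0,-20,0,0,0,0,-60,0,0,0,0,-105,0,0,0,0,-150,0,0,35,0,-190,0,0,75,0,-190,0,0,115,0,-190,0,0,115,0,-190,0]
}}

```text
clock: 10.65
tool_pos: [0.485, 0.3121, 0.2448]
ee_rot: [-0.001, 1.0, 0.0, -0.0]
force: [0.5, 0.5, -0.3]
gripper_width: 1.001
grasp_force: 0.0
```

```bash
python3 - <<'E'
from h import *
np.set_printoptions(precision=4,suppress=True)
s=ctrl.sense(); print(s["tool_pos"],s["clock"])
c=cam("wrist"); snap("wrist","w4.png")
r=ctrl.place_of("wrist","blue_center")[0]; print(r["conf"],r["uv"],atz(c,r["uv"],.0485))
r=ctrl.place_of("wrist","caddy")[0]; print(r["conf"],r["uv"],atz(c,r["uv"],0))
E
```

```text
[0.485  0.3121 0.2448] 10.65
0.73 [320.7, 341.3] [0.6059 0.3123 0.0485]
0.71 [325.6, 244.8] [0.5273 0.3168 0.    ]
```

View pics/w4.png

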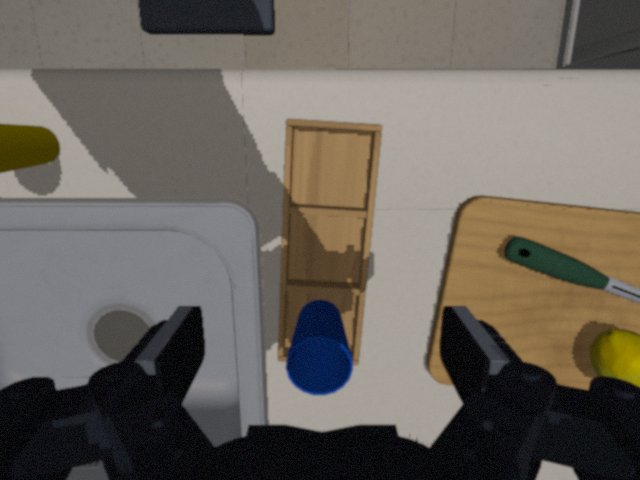

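Blue stands at (320,345) in the far compartment, 2-3 mm from its centre. Red is next.

Call:
{"name": "servo_tool", "arguments": {
  "rows": [0,40,-50,0,0,0,80,-95,0,0,0,80,-140,0,0,0,80,-190,0,0,0,80,-240,0,0,0,80,-290,0,0,0,80,-340,0,0,0,70,-390,0,0]
}}

```text
clock: 11.6
tool_pos: [0.416, -0.0652, 0.2447]
ee_rot: [0.001, 1.0, -0.0, 0.0]
force: [1.2, 0.6, 1.0]
gripper_width: 1.0
grasp_force: 0.0
```

Call:
{"name": "servo_tool", "arguments": {
  "rows": [0,-20,-50,0,0,0,-40,-95,0,0,0,-60,-140,0,0,0,-80,-190,0,0,0,-92,-235,0,0,0,-92,-252,0,0,0,-92,-252,0,0]
}}

```text
clock: 12.3
tool_pos: [0.5075, -0.318, 0.2429]
ee_rot: [0.002, 1.0, 0.0, -0.001]
force: [0.0, 0.1, -0.1]
gripper_width: 1.0
grasp_force: 0.0
```

```bash
python3 - <<'E'
from h import *
np.set_printoptions(precision=4,suppress=True)
s=ctrl.sense(); print(s["tool_pos"],s["clock"])
print(tool([.5072,-.330,.0555]),tool([.587,-.3285,.0555]))
E
```

```text
[ 0.5075 -0.318   0.2429] 12.3
[  0.0472 -12.1364 187.3901] [-79.7454 -10.2851 187.2924]
```

Call:
{"name": "servo_tool", "arguments": {
  "rows": [0,0,0,0,0,0,0,0,0,0]
}}

```text
clock: 12.5
tool_pos: [0.5078, -0.314, 0.2443]
ee_rot: [0.0, 1.0, 0.0, 0.0]
force: [0.4, 0.5, 0.8]
gripper_width: 0.996
grasp_force: 0.0
```

Call:
{"name": "servo_tool", "arguments": {
  "rows": [0,0,-16,20,0,0,0,-16,70,0,0,0,-16,115,0,0,0,-16,155,0,0,0,-16,180,0,0,0,-16,188,0,0,0,-16,188,0,0,0,-16,188,0]
}}

```text
clock: 13.3
tool_pos: [0.5084, -0.3308, 0.0581]
ee_rot: [0.0, 1.0, -0.001, 0.001]
force: [0.8, -0.8, 0.1]
gripper_width: 1.0
grasp_force: 0.0
```

Call:
{"name": "servo_tool", "arguments": {
  "rows": [1,0,0,0,0,1,0,0,0,0,1,0,0,0,0,1,0,0,0,0,1,0,0,0,0,1,0,0,0,0,1,0,0,0,0,1,0,0,0,0],
  "squeeze": 30
}}

```text
clock: 14.1
tool_pos: [0.5083, -0.331, 0.0578]
ee_rot: [0.0, 1.0, -0.001, 0.001]
force: [-1.4, 1.0, 7.2]
gripper_width: 0.63
grasp_force: 30.2
```

Call:
{"name": "servo_tool", "arguments": {
  "rows": [1,0,0,-20,0,1,0,0,-60,0,1,0,0,-105,0,1,0,0,-150,0,1,30,20,-160,0,1,60,60,-160,0,1,85,105,-160,0,1,95,150,-160,0]
}}

```text
clock: 14.9
tool_pos: [0.4108, -0.1794, 0.2167]
ee_rot: [0.001, 1.0, -0.0, 0.0]
force: [1.8, 0.4, 0.5]
gripper_width: 0.636
grasp_force: 31.8
```

Call:
{"name": "servo_tool", "arguments": {
  "rows": [1,0,45,0,0,1,0,90,0,0,1,0,135,0,0,1,0,180,0,0,1,0,225,0,0,1,-20,265,0,0,1,-45,305,0,0,1,-65,345,0,0]
}}

```text
clock: 15.7
tool_pos: [0.4787, 0.1664, 0.2169]
ee_rot: [0.0, 1.0, 0.0, 0.001]
force: [0.5, -1.0, -0.5]
gripper_width: 0.629
grasp_force: 31.8
```

Call:
{"name": "servo_tool", "arguments": {
  "rows": [1,-20,50,0,0,1,-30,90,0,0,1,-40,120,0,0,1,-45,140,0,0,1,-45,140,0,0,1,-45,140,0,0]
}}

```text
clock: 16.3
tool_pos: [0.5229, 0.3042, 0.2163]
ee_rot: [0.0, 1.0, -0.0, -0.0]
force: [0.0, -0.9, -0.3]
gripper_width: 0.631
grasp_force: 31.9
```

Call:
{"name": "servo_tool", "arguments": {
  "rows": [1,0,0,0,0,1,0,0,0,0]
}}

```text
clock: 16.5
tool_pos: [0.5232, 0.3035, 0.2167]
ee_rot: [0.001, 1.0, 0.0, 0.0]
force: [-0.4, -0.4, 0.2]
gripper_width: 0.636
grasp_force: 31.9
```

```bash
python3 - <<'E'
from h import *
np.set_printoptions(precision=4,suppress=True)
s=ctrl.sense(); print(s["tool_pos"],s["clock"])
cs=[]
for n in("scene","side"): snap(n)
cs=[cam(n) for n in("scene","side")]; rr=[ctrl.place_of(n,"red_center") for n in("scene","side")]
p=tri(cs,[x[0]["uv"] for x in rr]); print([x[0]["conf"] for x in rr],p)
print("mid tool",tool([.5272,.3163,.0545]))
E
```

```text
[0.5232 0.3035 0.2167] 16.5
[0.94, 0.97] [0.5224 0.303  0.2058]
mid tool [ -3.9654  12.3008 162.0231]
```

Call:
{"name": "servo_tool", "arguments": {
  "rows": [1,-4,13,30,0,1,-4,13,75,0,1,-4,13,115,0,1,-4,13,145,0,1,-4,13,156,0,1,-4,13,160,0,1,-4,13,160,0,1,-4,13,160,0]
}}

```text
clock: 17.5
tool_pos: [0.5279, 0.3177, 0.058]
ee_rot: [0.0, 1.0, 0.001, 0.001]
force: [-0.8, -0.2, -0.4]
gripper_width: 0.627
grasp_force: 31.9
```

Call:
{"name": "servo_tool", "arguments": {
  "rows": [0.3,0,0,0,0,0.2,0,0,0,0,0.1,0,0,0,0,0,0,0,0,0,0,0,0,0,0,0,0,0,0,0,0,0,0,0,0]
}}

```text
clock: 18.2
tool_pos: [0.5271, 0.3173, 0.0563]
ee_rot: [0.0, 1.0, 0.0, -0.0]
force: [0.7, 1.1, -0.1]
gripper_width: 0.996
grasp_force: 0.0
```

Call:
{"name": "servo_tool", "arguments": {
  "rows": [0,0,0,-20,0,0,0,0,-60,0,0,0,0,-105,0,0,0,0,-150,0,0,35,0,-190,0,0,60,0,-190,0,0,60,0,-190,0,0,60,0,-190,0]
}}

```text
clock: 19.0
tool_pos: [0.467, 0.3175, 0.2465]
ee_rot: [0.0, 1.0, 0.0, 0.0]
force: [0.2, 0.1, -0.3]
gripper_width: 1.003
grasp_force: 0.0
```

```bash
python3 - <<'E'
from h import *
np.set_printoptions(precision=4,suppress=True)
s=ctrl.sense(); print(s["tool_pos"],s["clock"])
c=cam("wrist"); snap("wrist","w5.png")
for t in("blue","red"):
    r=ctrl.place_of("wrist",t+"_center")[0]; print(r["conf"],r["uv"],atz(c,r["uv"],.0485))
E
```

```text
[0.467  0.3175 0.2465] 19.0
0.82 [315.7, 357.7] [0.6066 0.3128 0.0485]
0.66 [321.4, 280.7] [0.5288 0.3181 0.0485]
```

Red and blue are both in place by the networks' reading. Green is next.

Call:
{"name": "servo_tool", "arguments": {
  "rows": [0,30,-50,0,0,0,60,-100,0,0,0,60,-150,0,0,0,60,-200,0,0,0,60,-250,0,0,0,60,-300,0,0,0,60,-350,0,0,0,45,-390,0,0]
}}

```text
clock: 19.95
tool_pos: [0.4195, -0.0685, 0.2463]
ee_rot: [0.001, 1.0, -0.0, 0.0]
force: [0.5, 0.6, 0.3]
gripper_width: 1.0
grasp_force: 0.0
```

Call:
{"name": "servo_tool", "arguments": {
  "rows": [0,-30,-40,0,0,0,-60,-80,0,0,0,-90,-120,0,0,0,-120,-160,0,0,0,-145,-200,0,0,0,-165,-240,0,0,0,-165,-256,0,0,0,-165,-256,0,0]
}}

```text
clock: 20.75
tool_pos: [0.5843, -0.3244, 0.2444]
ee_rot: [0.002, 1.0, 0.001, -0.001]
force: [0.1, 1.2, 0.3]
gripper_width: 1.002
grasp_force: 0.0
```

Call:
{"name": "servo_tool", "arguments": {
  "rows": [0,0,0,0,0,0,0,0,0,0]
}}

```text
clock: 20.95
tool_pos: [0.5848, -0.3211, 0.2466]
ee_rot: [-0.0, 1.0, 0.0, 0.0]
force: [-0.1, -0.9, 0.1]
gripper_width: 1.0
grasp_force: 0.0
```

```bash
python3 - <<'E'
from h import *
np.set_printoptions(precision=4,suppress=True)
s=ctrl.sense(); print(s["tool_pos"],s["clock"])
print(tool([.588,-.3290,.0570]))
E
```

```text
[ 0.5848 -0.3211  0.2466] 20.95
[ -3.1836  -7.8795 189.6191]
```

Call:
{"name": "servo_tool", "arguments": {
  "rows": [0,-3,-8,20,0,0,-3,-8,70,0,0,-3,-8,115,0,0,-3,-8,155,0,0,-3,-8,182,0,0,-3,-8,190,0,0,-3,-8,190,0,0,-3,-8,190,0]
}}

```text
clock: 21.75
tool_pos: [0.5887, -0.3303, 0.0585]
ee_rot: [0.0, 1.0, -0.001, 0.001]
force: [0.8, 0.3, -0.1]
gripper_width: 1.003
grasp_force: 0.0
```

Call:
{"name": "servo_tool", "arguments": {
  "rows": [1,0,0,0,0,1,0,0,0,0,1,0,0,0,0,1,0,0,0,0,1,0,0,0,0,1,0,0,0,0,1,0,0,0,0,1,0,0,0,0],
  "squeeze": 30
}}

```text
clock: 22.55
tool_pos: [0.5884, -0.3304, 0.0577]
ee_rot: [0.0, 1.0, -0.0, 0.001]
force: [-0.2, 2.4, 6.1]
gripper_width: 0.618
grasp_force: 30.3
```

Call:
{"name": "servo_tool", "arguments": {
  "rows": [1,0,0,-20,0,1,0,0,-60,0,1,0,0,-105,0,1,0,0,-150,0,1,35,20,-160,0,1,75,50,-160,0,1,115,80,-160,0,1,150,110,-160,0]
}}

```text
clock: 23.35
tool_pos: [0.4359, -0.2189, 0.2165]
ee_rot: [0.001, 1.0, -0.0, 0.0]
force: [1.6, -0.6, -0.1]
gripper_width: 0.623
grasp_force: 31.7
```

Call:
{"name": "servo_tool", "arguments": {
  "rows": [1,20,45,0,0,1,30,90,0,0,1,30,135,0,0,1,30,180,0,0,1,30,225,0,0,1,20,270,0,0,1,10,315,0,0,1,0,360,0,0]
}}

```text
clock: 24.15
tool_pos: [0.4382, 0.1419, 0.217]
ee_rot: [0.0, 1.0, 0.0, 0.001]
force: [1.5, 0.1, -0.2]
gripper_width: 0.62
grasp_force: 31.7
```

Call:
{"name": "servo_tool", "arguments": {
  "rows": [1,-5,45,0,0,1,-8,90,0,0,1,-11,130,0,0,1,-12,160,0,0,1,-12,175,0,0,1,-12,175,0,0,1,-12,175,0,0]
}}

```text
clock: 24.85
tool_pos: [0.4503, 0.3142, 0.2164]
ee_rot: [0.0, 1.0, -0.0, -0.0]
force: [-0.1, -0.5, -1.2]
gripper_width: 0.621
grasp_force: 31.7
```

Call:
{"name": "servo_tool", "arguments": {
  "rows": [1,0,0,0,0,1,0,0,0,0]
}}

```text
clock: 25.05
tool_pos: [0.4506, 0.314, 0.2166]
ee_rot: [0.001, 1.0, 0.0, 0.0]
force: [-0.3, 0.3, -1.0]
gripper_width: 0.616
grasp_force: 31.7
```

```bash
python3 - <<'E'
from h import *
np.set_printoptions(precision=4,suppress=True)
s=ctrl.sense(); print(s["tool_pos"],s["clock"])
for n in("scene","side"): snap(n)
cs=[cam(n) for n in("scene","side")]; rr=[ctrl.place_of(n,"green_center") for n in("scene","side")]
p=tri(cs,[x[0]["uv"] for x in rr]); print([x[0]["conf"] for x in rr],p)
print("near tool",tool([.4512,.3208,.0565]))
rr=[ctrl.place_of(n,"yellow_center") for n in("scene","side")]
p=tri(cs,[x[0]["uv"] for x in rr]); print([x[0]["conf"] for x in rr],p)
E
```

```text
[0.4506 0.314  0.2166] 25.05
[0.7, 0.76] [0.4453 0.3148 0.2069]
near tool [ -0.7331   6.2642 159.9061]
[0.94, 0.6] [0.4412 0.0521 0.0591]
```

Call:
{"name": "servo_tool", "arguments": {
  "rows": [1,-3,6,30,0,1,-3,6,75,0,1,-3,6,115,0,1,-3,6,145,0,1,-3,6,156,0,1,-3,6,160,0,1,-3,6,160,0,1,-3,6,160,0]
}}

```text
clock: 26.15
tool_pos: [0.4541, 0.3213, 0.0579]
ee_rot: [0.0, 1.0, 0.001, 0.001]
force: [-0.5, -0.5, 0.3]
gripper_width: 0.617
grasp_force: 31.7
```

Call:
{"name": "servo_tool", "arguments": {
  "rows": [0.3,0,0,0,0,0.2,0,0,0,0,0.1,0,0,0,0,0,0,0,0,0,0,0,0,0,0,0,0,0,0,0,0,0,0,0,0]
}}

```text
clock: 26.85
tool_pos: [0.4533, 0.3209, 0.0563]
ee_rot: [0.0, 1.0, -0.0, -0.0]
force: [-0.7, -0.0, -0.6]
gripper_width: 0.995
grasp_force: 0.0
```

Call:
{"name": "servo_tool", "arguments": {
  "rows": [0,0,0,-20,0,0,0,0,-60,0,0,0,0,-105,0,0,0,0,-150,0,0,0,0,-190,0,0,0,0,-190,0,0,0,0,-190,0,0,0,0,-190,0]
}}

```text
clock: 27.65
tool_pos: [0.453, 0.3207, 0.2449]
ee_rot: [0.0, 1.0, -0.001, -0.001]
force: [-0.6, 0.4, -1.5]
gripper_width: 1.001
grasp_force: 0.0
```

```bash
python3 - <<'E'
from h import *
np.set_printoptions(precision=4,suppress=True)
s=ctrl.sense(); print(s["tool_pos"],s["clock"])
c=cam("wrist"); snap("wrist","w6.png")
for t in("blue","red","green"):
    r=ctrl.place_of("wrist",t+"_center")[0]; print(r["conf"],r["uv"],atz(c,r["uv"],.0485))
E
```

```text
[0.453  0.3207 0.2449] 27.65
0.59 [312.7, 369.9] [0.6039 0.3128 0.0485]
0.77 [319.0, 295.6] [0.5278 0.3188 0.0485]
0.55 [325.6, 210.7] [0.4507 0.3245 0.0485]
```

View pics/w6.png

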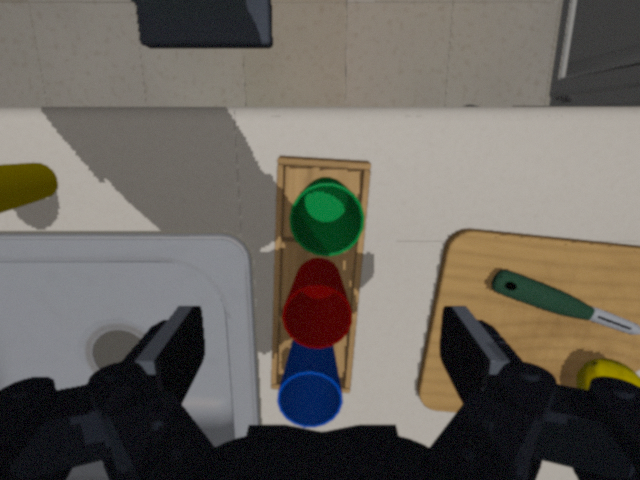

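The wrist picture shows green (326,217), red (318,305) and blue (310,398) upright in the near, middle and far compartments, all well centred. Next I go to yellow for a close look.

Call:
{"name": "servo_tool", "arguments": {
  "rows": [0,20,-50,0,0,0,40,-100,0,0,0,60,-150,0,0,0,60,-200,0,0,0,60,-240,0,0,0,60,-265,0,0,0,60,-265,0,0,0,60,-265,0,0]
}}

```text
clock: 28.65
tool_pos: [0.3931, 0.0558, 0.2461]
ee_rot: [0.001, 1.0, 0.0, -0.0]
force: [-0.1, 0.6, -0.3]
gripper_width: 0.996
grasp_force: 0.0
```

Call:
{"name": "servo_tool", "arguments": {
  "rows": [0,0,0,0,0,0,0,0,0,0]
}}

```text
clock: 28.85
tool_pos: [0.3931, 0.0568, 0.2461]
ee_rot: [-0.0, 1.0, 0.0, -0.0]
force: [-0.5, -0.9, -0.4]
gripper_width: 1.0
grasp_force: 0.0
```

```bash
python3 - <<'E'
from h import *
np.set_printoptions(precision=4,suppress=True)
s=ctrl.sense(); print(s["tool_pos"],s["clock"])
c=cam("wrist"); snap("wrist","w7.png")
r=ctrl.place_of("wrist","yellow_center")[0]; print(r["conf"],r["uv"],atz(c,r["uv"],.06))
r=ctrl.place_of("wrist","tin"); print(r and atz(c,r[0]["uv"],0))
E
```

```text
[0.3931 0.0568 0.2461] 28.85
0.59 [318.4, 264.3] [0.4351 0.0549 0.06  ]
[ 0.442 -0.051  0.   ]
```

View pics/w7.png

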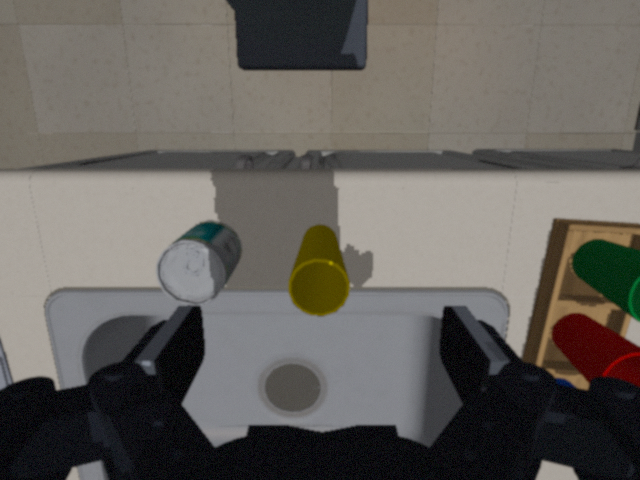

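Yellow's rim is at (319,286) and the tin is clear to its left at (195,270). Yellow stands at (0.436, 0.055), and I'll grasp it high.

Call:
{"name": "servo_tool", "arguments": {
  "rows": [0,-43,-2,0,0,0,-43,-2,10,0,0,-43,-2,50,0,0,-43,-2,95,0,0,-43,-2,130,0,0,-43,-2,150,0,0,-43,-2,150,0,0,-43,-2,150,0]
}}

```text
clock: 29.8
tool_pos: [0.4362, 0.0541, 0.0968]
ee_rot: [0.0, 1.0, 0.0, -0.0]
force: [0.8, 0.3, 0.4]
gripper_width: 1.006
grasp_force: 0.0
```

Call:
{"name": "servo_tool", "arguments": {
  "rows": [1,0,0,0,0,1,0,0,0,0,1,0,0,0,0,1,0,0,0,0,1,0,0,0,0,1,0,0,0,0,1,0,0,0,0,1,0,0,0,0],
  "squeeze": 30
}}

```text
clock: 30.6
tool_pos: [0.4368, 0.054, 0.0973]
ee_rot: [0.0, 1.0, 0.0, 0.001]
force: [-0.8, 0.4, 8.2]
gripper_width: 0.503
grasp_force: 29.7
```

Call:
{"name": "servo_tool", "arguments": {
  "rows": [1,0,0,-20,0,1,0,0,-60,0,1,0,0,-105,0,1,0,0,-140,0,1,0,0,-160,0,1,0,0,-160,0]
}}

```text
clock: 31.2
tool_pos: [0.4369, 0.0539, 0.2591]
ee_rot: [0.0, 1.0, 0.0, 0.003]
force: [0.1, -0.1, -1.4]
gripper_width: 0.509
grasp_force: 30.8
```

Call:
{"name": "servo_tool", "arguments": {
  "rows": [1,-10,40,0,0,1,-30,80,0,0,1,-50,120,0,0,1,-65,160,0,0,1,-80,200,0,0,1,-92,240,0,0,1,-92,262,0,0,1,-92,262,0,0]
}}

```text
clock: 32.0
tool_pos: [0.5277, 0.3181, 0.2539]
ee_rot: [-0.001, 1.0, -0.0, -0.001]
force: [-0.5, -0.4, -1.5]
gripper_width: 0.503
grasp_force: 31.0
```

Call:
{"name": "servo_tool", "arguments": {
  "rows": [1,0,0,0,0,1,0,0,0,0]
}}

```text
clock: 32.2
tool_pos: [0.5283, 0.315, 0.2558]
ee_rot: [0.001, 1.0, -0.0, -0.0]
force: [-0.5, 0.2, -0.1]
gripper_width: 0.501
grasp_force: 31.0
```

```bash
python3 - <<'E'
from h import *
np.set_printoptions(precision=4,suppress=True)
s=ctrl.sense(); print(s["tool_pos"],s["clock"],s["gripper_width"])
ns=("scene","side")
for n in ns: snap(n,n+"8.png")
cs=[cam(n) for n in ns]
for t in("yellow","red"):
    rr=[ctrl.place_of(n,t+"_center") for n in ns]
    print(t,[x[0]["conf"] for x in rr],tri(cs,[x[0]["uv"] for x in rr]))
print("red",tool([.5278,.3178,.1055]))
a=cv2.imread("pics/scene8.png")[90:270,150:350]; b=cv2.imread("pics/side8.png")[200:400,170:390]
f=lambda i:cv2.resize(i,(400,400),interpolation=cv2.INTER_CUBIC)
cv2.imwrite("pics/c8.png",np.hstack([f(a),f(b)]))
E
```

```text
[0.5283 0.315  0.2558] 32.2 0.5012700102177656
yellow [0.91, 0.77] [0.5282 0.3177 0.2191]
red [0.78, 0.82] [0.5245 0.3134 0.0489]
red [  0.685    2.383  150.9491]
```

View pics/c8.png

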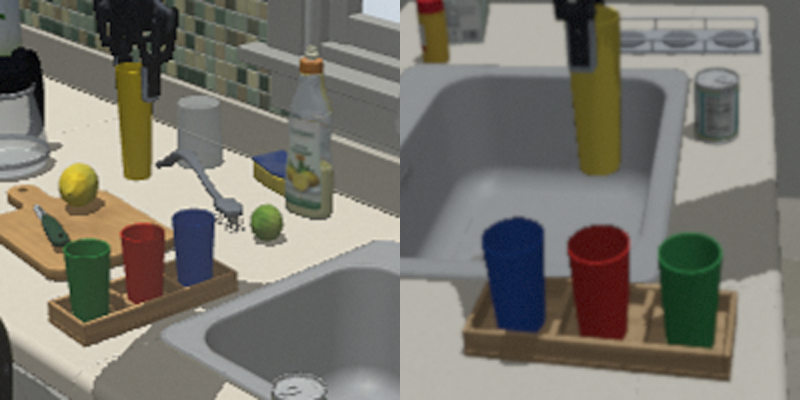

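Yellow is held above the caddy, with red at (600,280) in the side crop. Before nesting I fit the axes of both silhouettes, so the offset and tilt come from the same cameras.

```bash
cat > ax.py <<'E'
from h import *
from scipy.optimize import least_squares
np.set_printoptions(precision=4,suppress=True)
def axis(t,h,ns=("scene","side")):
    D=[]
    for n in ns:
        m=ctrl.outline_of(n,t)[0]["region"]; mid={}
        for v in range(480):
            w=np.flatnonzero(m[v])
            if len(w)>4: mid[v]=w.mean()
        vs=np.array(list(mid)); D.append((cam(n),vs,np.array(list(mid.values()))))
    def f(p):
        r=[]
        for c,vs,us in D:
            for z in h:
                u,v=proj(c,[p[0]+p[2]*(z-h[0]),p[1]+p[3]*(z-h[0]),z]); r.append(u-np.interp(v,vs,us))
        return r
    s=least_squares(f,[.528,.317,0,0],loss="soft_l1"); return s.x,np.abs(s.fun).max()
E
python3 - <<'E'
from ax import *
for n in("scene","side"): snap(n)
print("yellow foot",axis("yellow_center",np.linspace(.17,.23,15)))
print("red",axis("red_center",np.linspace(.04,.08,15)))
print(tool([.5278,.3178,.1055]))
E
```

```text
yellow foot (array([ 0.5227,  0.3121,  0.0045, -0.0064]), np.float64(0.2558539973057634))
red (array([ 0.5271,  0.3149,  0.0189, -0.0843]), np.float64(0.41830002390122445))
[  0.5462   2.0007 150.7906]
```

Call:
{"name": "servo_tool", "arguments": {
  "rows": [1,-4.5,2.5,10,0,1,-4.5,2.5,30,0,1,-4.5,2.5,50,0,1,-4.5,2.5,62,0,1,-4.5,2.5,72,0,1,-4.5,2.5,82,0,1,-4.5,2.5,92,0,1,-4.5,2.5,100,0]
}}

```text
clock: 33.6
tool_pos: [0.5329, 0.3183, 0.1556]
ee_rot: [0.0, 1.0, 0.0, 0.0]
force: [-0.3, 0.5, -1.4]
gripper_width: 0.499
grasp_force: 31.0
```

```bash
python3 - <<'E'
from ax import *
for n in("scene","side"): snap(n,n+"9.png")
a=cv2.imread("pics/scene9.png")[130:270,160:300]; b=cv2.imread("pics/side9.png")[250:390,210:350]
f=lambda i:cv2.resize(i,(400,400),interpolation=cv2.INTER_CUBIC)
cv2.imwrite("pics/c9.png",np.hstack([f(a),f(b)]))
E
```

View pics/c9.png

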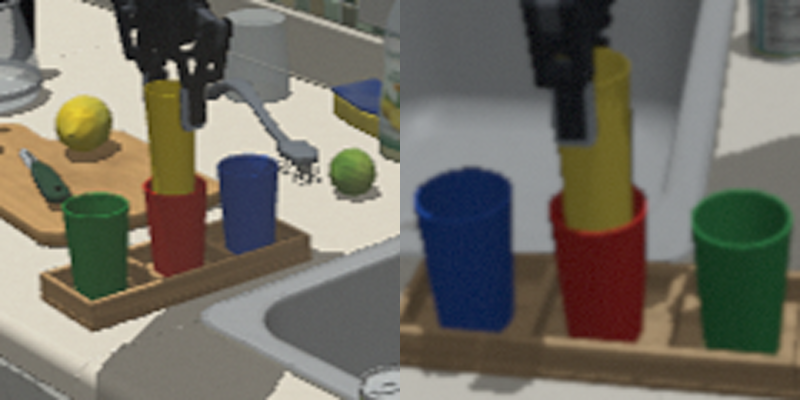

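The yellow foot is inside red's mouth and centred, at (600,215) in the right crop. Lowering the rest.

Call:
{"name": "servo_tool", "arguments": {
  "rows": [1,0,0,12,0,1,0,0,22,0,1,0,0,30,0,1,0,0,36,0,1,0,0,41,0,1,0,0,44,0,1,0,0,45,0,1,0,0,45,0]
}}

```text
clock: 34.5
tool_pos: [0.5329, 0.3183, 0.1114]
ee_rot: [0.0, 1.0, 0.0, 0.0]
force: [-0.2, -0.3, -0.6]
gripper_width: 0.502
grasp_force: 30.9
```

Call:
{"name": "servo_tool", "arguments": {
  "rows": [0.5,0,0,0,0,0.4,0,0,0,0,0.2,0,0,0,0,0,0,0,0,0,0,0,0,0,0,0,0,0,0,0,0,0,0,0,0]
}}

```text
clock: 35.2
tool_pos: [0.5329, 0.3183, 0.1113]
ee_rot: [0.0, 1.0, -0.0, 0.0]
force: [0.8, -0.9, -0.4]
gripper_width: 0.999
grasp_force: 0.0
```

Call:
{"name": "servo_tool", "arguments": {
  "rows": [0,0,0,-10,0,0,0,0,-30,0,0,0,0,-70,0,0,0,0,-110,0,0,0,0,-140,0,0,70,0,-140,0,0,100,0,-140,0,0,100,0,-140,0]
}}

```text
clock: 36.0
tool_pos: [0.4284, 0.3183, 0.2519]
ee_rot: [-0.001, 1.0, -0.0, -0.001]
force: [0.7, -0.2, 1.2]
gripper_width: 0.999
grasp_force: 0.0
```

```bash
python3 - <<'E'
from ax import *
print(ctrl.sense()["tool_pos"])
for n in("scene","side"): snap(n,n+"10.png")
ns=("scene","side"); cs=[cam(n) for n in ns]
print("yellow axis",axis("yellow_center",np.linspace(.098,.125,12)))
for t in("yellow","red","green","blue"):
    rr=[ctrl.place_of(n,t+"_center") for n in ns]
    print(t,[x[0]["conf"] for x in rr],tri(cs,[x[0]["uv"] for x in rr]))
a=cv2.imread("pics/scene10.png")[130:270,160:300]; b=cv2.imread("pics/side10.png")[250:390,210:350]
f=lambda i:cv2.resize(i,(400,400),interpolation=cv2.INTER_CUBIC)
cv2.imwrite("pics/c10.png",np.hstack([f(a),f(b)]))
E
```

```text
[0.4284 0.3183 0.2519]
yellow axis (array([ 0.5283,  0.314 , -0.0113,  0.0068]), np.float64(0.22907308574144736))
yellow [0.74, 0.82] [0.5276 0.32   0.0639]
red [0.85, 0.96] [0.5206 0.3174 0.0462]
green [0.57, 0.66] [0.4955 0.3328 0.0554]
blue [0.84, 0.85] [0.6027 0.3107 0.0503]
```

View pics/c10.png

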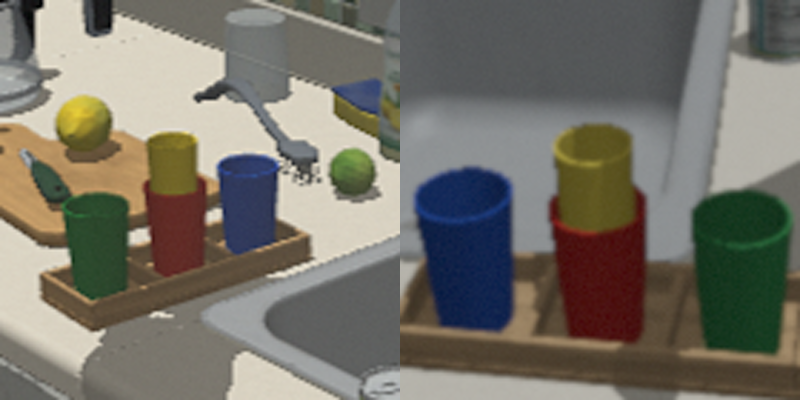

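All three stand upright, with yellow nested in red at (594,180) in the right crop. I check its rim height before handing in.

```bash
python3 - <<'E'
from h import *
cs=[cam("scene"),cam("side")]
p=tri(cs,[[160+172*.35,130+140*.35],[210+194*.35,250+142*.35]]); print(p)
for z in(.131,.139): print(z,[proj(c,[.528,.315,z]) for c in cs])
if abs(p[2]-.131)<.006: print(ctrl.hand_in())
E
```

```text
[0.52718969 0.31364612 0.12952502]
0.131 [array([220.06780134, 178.23736777]), array([277.14191117, 299.26956946])]
0.139 [array([219.92511008, 175.15097492]), array([276.86782988, 294.72377674])]
the job is handed in; nothing more can be done
None
```

The job is handed in: blue stands in the far compartment, red in the middle and green in the nearest, with yellow nested in red. Yellow's rim measured 0.130 m against 0.131 m for fully home, the tin was never touched, and hand-in returned no verdict.

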